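Put the cordless chopper together and run it

ROBOT

A 6-joint arm with a two-finger parallel gripper is mounted at the origin on a cart in front of the work surface, level with it; the furniture and walls round the work are solid. World frame = base frame: x ahead of the robot, y to its left, z up, the work surface at z = 0. Lengths are in m, angles in rad, forces in N, time in s.
With the tool pointing down it reaches from about 0.275 to 0.75 m from the base axis. Payload 10.2 kg.
Tool frame: the origin (TCP) lies at the very end of the fingers, on their centre line; the grasp point (between the pads) lies 19 mm behind it; z points along the fingers, y is the line along which they close (so a half turn about z gives the same grasp; the last joint's range is limited). The gripper opens to 85 mm and grips with 20 to 120 N. Pads are 22 mm wide; open, the fingers measure 114 mm over their backs; the gripper's body (76 mm by 85 mm) begins 54 mm behind the grasp point. The pads swing forward as they close: fully open they stand 13 mm farther back than shut.
Start: joints at [-1.523, 0.313, 1.498, -0, 1.331, -0.223], TCP at [0.14, -0.506, 0.231] pointing down, gripper open.
Joint ranges: [-2.94, 2.94], [-0.97, 2.17], [0.19, 2.56], [-1.23, 4.37], [0.02, 3.11], [-2.88, 2.88]. Speed limits (rad/s): [2.39, 2.39, 3.01, 3.14, 3.14, 3.14].

INTERFACE

Orientations are given as a 3x3 rotation matrix whose columns are the frame's x, y, z axes.
In Python, from cell import r gives the robot as it stands. The module is installed in compiled form; this text tells all that it offers.
- The arm moves only by the shell command python3 -m creep 'ROWS' [FORCE]. ROWS is JSON, a list of rows, each an object of numbers: "ax", "ay", "az": the turn, a rotation vector about the world's x, y, z in degrees; "x", "y", "z": the shift along the world's x, y, z in mm; "gripper": the gripper's target within -1 to 1 (fully open at 1, half-way at 0, shut at -1). In form: [{"ax": .., "ay": .., "az": .., "x": .., "y": .., "z": .., "gripper": ..}, ...]. A call has 1 to 8 rows; each row is the pose to reach, as a shift and turn from the pose commanded when the call began; what a row does not reach only later rows make up. A row lasts 1/12 s, in which the tool goes at most 41.7 mm and 7.16 degrees, less where a joint would pass 70% of its speed; a pose out of reach is approached as far as the arm can. A call with a gripper value outside its range is refused whole. The fingers move at their own pace and stop on an object; FORCE is the grip in N (left out, the last holds). Time passes only in rows, so rows that repeat a pose let the fingers close. It gives the time, the measured TCP pose, the force, the opening and the grip force at its end, in the units of the state.
- r.state(): the state, without advancing time (a new reading comes with each control period).
- r.capture(name): name is "side" or "top" or "wrist"; returns the picture (420x560x3 uint8, red, green, blue); there is no depth.
- r.get_calibration(name): a dict with "fx", "fy", "cx", "cy" (pixels), "k1" (the pictures are not rectified: a ray, as slopes to the right and down, at radius r is drawn at 1 + k1 r^2 times it, then the intrinsics apply), "eye" and "rotation" of the camera in the world. Camera axes: x right, y up, looking along -z (the intrinsics and any distortion apply to the point x, -y, -z); pixel columns grow to the right and rows downward; lengths in m; the calibration is good to about 2 mm. A picture is of the moment at which its call begins: read the wrist's pose just before it. get_calibration takes no time and is no camera call; for the wrist camera it gives the pose at the moment of the call.
- r.finish_job(): hands the job in; it is judged then, once.
The state is a dict: "time_s": time; "joints": joint angles; "qd": joint speeds; "joint_torque": joint torques, N m; "ee_pos": TCP position; "orientation": TCP orientation; "contact_force": force on the tool from outside, world axes, zero at the start; "moment": the same for the moment, N m; "width": opening from 0.0 (shut) to 1.0 (fully open); "finger_force": force on a finger pad.
Only numpy, scipy, OpenCV 4.12 (cv2) and the standard library are available. Lean on these libraries where they do the work, as an engineer would, in place of code of your own. Each camera call takes 0.05 s, during which the arm holds its last target. There are 200 camera calls.

TASK

Put the mini chopper together and run it: set the lidded bowl down into the square pocket of its non-slip foot so that it sits flat and square at the bottom and cannot turn, and let go of it. Then take the power head, lower its plug into the neck of the lid, turn it until the splines mesh and it slides down, and press it fully home against the spring switch. The chopper only runs while it is pressed, so the program finishes while still gripping the head and holding it pressed down; leave the two mills, the spice jar and the larger jar behind the work undisturbed.

Things in the scene. Friction and masses are not known exactly. Their poses are not given: they have to be found in the camera images.
- pocket (a point): Grey non-slip foot, fixed: a 136 mm square slab, 16 mm high, with a square pocket 103.5 mm wide and 10 mm deep with a bevelled lip; small rubber tabs at its four sides. This point: centre of the pocket's floor, 6 mm above the worktop. z up, x and y along the pocket's sides.
- bowl_center (a point): Square glass chopper bowl with white lid locked on: one loose thing, 0.5 kg, 120 mm high. Bowl 100 mm square (lowest 8 mm: 94 mm square, to lead in), lid 106 mm square, its flat top 82 mm above the underside, with a round neck upright in its middle: lift the bowl by this neck. This point: on the neck's axis, 60 mm above the underside. z up, x and y along the sides (four-fold alike).
- neck_rim (a point): Round neck on the bowl's lid, 38 mm tall from the lid's flat top, slightly flared: 60 mm outside and 51 mm inside at its foot, 63 and 54 mm at its rim; the power head plugs into it. This point: centre of its rim, 120 mm above the bowl's underside. Axes as for the bowl.
- cross_top (a point): Drive cross upright in the neck: four splines at right angles, reaching 18 mm from the axis, 7 mm wide, round-crested, 22 mm tall from the lid's top. Of smooth plastic, on the lid's gear: turns only very stiffly (0.6 N m). This point: centre of its crest, 16 mm below the neck's rim, 104 mm above the bowl's underside. z up, x and y along the splines; its angle to the bowl varies, so read it.
- run_switch (a joint): Black spring switch ring in the neck round the cross, pushed down by the plug's rim, in m: 0 up, about 0.0055 when the head is fully home with its flange on the neck's rim. It takes 4 N at first, 11 N fully home; on from 0.0035.
- head_center (a point): Cordless power head, loose, upright on its plug, 90 mm high, 0.4 kg. From below: black plug 48 mm across (46 mm at its end), 30 mm long; grey flange 64 mm across, 30 to 36 mm above the underside; white body 60 mm (x) by 46 mm (y), 36 to 90 mm above the underside, its flat sides for gripping 46 mm apart. This point: on its axis, 45 mm above the underside. z up.
- head_plug (a point): Centre of the plug's underside. Plug hollow, 17 mm deep, with four dogs leaving a cross slot 9.4 mm wide along the head's x and y: it meshes with x, y along the splines (any quarter turn, within 4 degrees; rounded edges lead in a little more). Unmeshed it stops level with the crest; meshed it goes about 8.5 mm lower to the switch ring and 5.5 mm more to fully home.
- salt_mill: Salt mill with wooden cap, 54 mm across, 214 mm high, behind the work; leave it. Origin under its centre.
- pepper_mill: Pepper mill with wooden cap, 54 mm across, 214 mm high, behind the work; leave it. Origin under its centre.
- jar: Glass jar with green lid, 66 mm across, 107 mm high, behind the work; leave it. Origin under its centre.
- spice_jar: Spice jar with red lid, 45 mm across, 108 mm high, behind the work; leave it. Origin under its centre.

How it is judged:
By the outcome, as a careful person would: the job done as asked, in the order asked, and still so for the second after the job is handed in, while the arm keeps its last pose, push and grip.
It also fails if it takes over 58 s, if anything falls off the work surface, if the arm or the gripper's body presses on something with over 40 N, if the wrist force passes 120 N, or if a joint passes its speed limit or range.

## Working session

There is one attempt and no reset: what is moved stays moved. The work goes in short steps, Python scripts to look and compute and a shell command to move; the robot and the scene stay as the last step left them, time stands still between calls to the robot, and variables do not carry over. Pictures are saved under pics/ and viewed, at most 10 in all, crops included, and the job is handed in when it is done.

```bash
mkdir -p pics; cat > h.py <<'E'
import numpy as np, cv2
from cell import r
def save(n,f):
    c=r.get_calibration(n); im=r.capture(n); cv2.imwrite('pics/'+f,im[:,:,::-1]); return c,im
def ray(c,u,v):
    d=np.array([(u-c['cx'])/c['fx'],(v-c['cy'])/c['fy']]); s=d.copy()
    for _ in range(20): s=d/(1+c['k1']*(s@s))
    R=np.array(c['rotation']); return np.array(c['eye']),R@np.array([s[0],-s[1],-1])
def onz(c,u,v,z):
    e,d=ray(c,u,v); return e+d*(z-e[2])/d[2]
def proj(c,p):
    q=np.array(c['rotation']).T@(np.array(p)-np.array(c['eye'])); s=np.array([q[0],-q[1]])/-q[2]
    s=s*(1+c['k1']*(s@s)); return np.array([c['fx']*s[0]+c['cx'],c['fy']*s[1]+c['cy']])
E
python3 - <<'E'
from h import *
ims=[save(n,n+'0.png') for n in('side','top','wrist')]
for c,_ in ims: print({k:np.round(v,3).tolist() for k,v in c.items()})
s=r.state(); print(s)
E
```

```text
{'fx': 426.801, 'fy': 426.801, 'cx': 272.292, 'cy': 215.954, 'k1': -0.016, 'eye': [0.525, -0.613, 0.656], 'rotation': [[0.987, 0.092, -0.129], [-0.157, 0.65, -0.743], [0.016, 0.754, 0.657]]}
{'fx': 528.418, 'fy': 528.418, 'cx': 278.546, 'cy': 206.452, 'k1': -0.16, 'eye': [0.538, 0.008, 1.168], 'rotation': [[0.026, 0.998, -0.058], [-1.0, 0.026, 0.002], [0.004, 0.058, 0.998]]}
{'fx': 306.489, 'fy': 306.489, 'cx': 278.369, 'cy': 209.719, 'k1': 0.023, 'eye': [0.217, -0.484, 0.373], 'rotation': [[0.268, 0.916, 0.3], [-0.963, 0.256, 0.081], [-0.002, -0.31, 0.951]]}
{'time_s': 0.15, 'joints': array([-1.52338407e+00,  3.13312983e-01,  1.49824501e+00, -2.78181271e-05,
        1.33101052e+00, -2.23372692e-01]), 'qd': array([ 0.00179958, -0.00231028, -0.00156347, -0.00077185, -0.0006843 ,
        0.00102349]), 'joint_torque': array([ 1.90384846e-03, -4.12362564e+01, -2.59799588e+01, -1.64005237e-04,
        3.16404992e-03, -4.61584392e-06]), 'ee_pos': array([ 0.14041705, -0.50567389,  0.2308775 ]), 'orientation': array([[ 9.63559465e-01,  2.67494210e-01, -7.32424067e-05],
       [ 2.67494152e-01, -9.63558992e-01,  9.73486068e-04],
       [ 1.89828507e-04, -9.57603630e-04, -9.99999523e-01]]), 'contact_force': array([-0.00670554,  1.43795494, -0.12845505]), 'moment': array([0.00110939, 0.01026217, 0.01729259]), 'finger_force': 0.0, 'width': 0.9999706778025401}
```

View pics/top0.png

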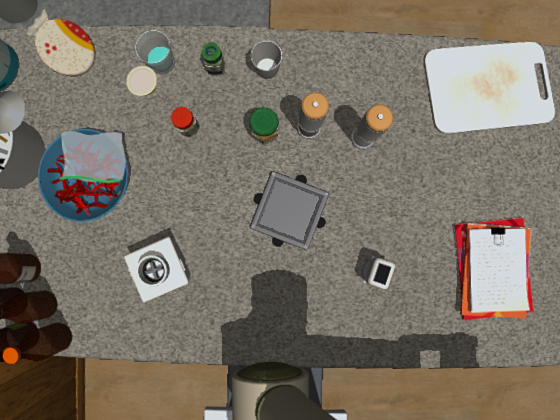

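View pics/side0.png

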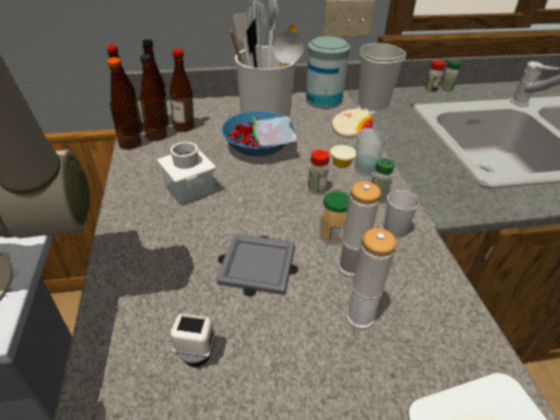

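The top view shows the bowl and lid at about (155,269), the foot at (290,210) and the power head at (381,273). The mills are at (313,110) and (376,122), and the jars at (264,124) and (183,120). In the side view the bowl is at (187,170), the foot at (258,262) and the head at (193,335).

```bash
python3 - <<'E'
from h import *
c=r.get_calibration('top'); im=cv2.imread('pics/top0.png')
hsv=cv2.cvtColor(im,cv2.COLOR_BGR2HSV)
def big(mask,x0,y0,x1,y1):
    m=np.zeros_like(mask); m[y0:y1,x0:x1]=mask[y0:y1,x0:x1]
    cs,_=cv2.findContours(m,cv2.RETR_EXTERNAL,cv2.CHAIN_APPROX_NONE); return max(cs,key=cv2.contourArea)
def quad(cn,z):
    P=np.array([onz(c,u,v,z)[:2] for u,v in cn[:,0]],np.float32)*1000
    return cv2.minAreaRect(P)
white=((hsv[...,2]>185)&(hsv[...,1]<40)).astype(np.uint8)
print('lid',quad(big(white,112,225,200,310),.082))
print('head',quad(big(white,355,245,405,300),.09))
g=cv2.GaussianBlur(im,(3,3),0).astype(int); 
floor=((abs(g[...,0]-g[255-255,0,0]*0-g[...,2])<14)&(g[...,0]>=g[...,2]-2)&(g.sum(2)>150)&(g.sum(2)<420)).astype(np.uint8)
floor=cv2.morphologyEx(floor,cv2.MORPH_OPEN,np.ones((3,3)))
cn=big(floor,240,160,340,260); print('floor/slab',cv2.contourArea(cn),quad(cn,.016),cv2.boundingRect(cn))
cv2.drawContours(im,[cn],-1,(0,0,255),1)
t=[cv2.resize(im[y-50:y+50,x-50:x+50],(400,400),interpolation=cv2.INTER_CUBIC) for x,y in((155,265),(290,210))]
cv2.imwrite('pics/m1.png',np.hstack(t))
for n,u,v,z in(('salt',315,106,.214),('pep',379,118,.214),('jar',264,122,.107),('spice',182,118,.108)): print(n,onz(c,u,v,z))
E
```

```text
lid ((463.5179443359375, 257.0670471191406), (103.07118225097656, 103.948974609375), 24.88200569152832)
head ((467.6895751953125, -208.87936401367188), (38.75467300415039, 53.76390075683594), 72.56314086914062)
floor/slab 3577.5 ((597.5382690429688, -17.568984985351562), (136.17750549316406, 135.92355346679688), 71.05177307128906) (252, 173, 75, 75)
salt [ 0.7799817  -0.05584243  0.214     ]
pep [ 0.76140362 -0.17473462  0.214     ]
jar [0.77088447 0.04033233 0.107     ]
spice [0.7755299  0.20858632 0.108     ]
```

View pics/m1.png

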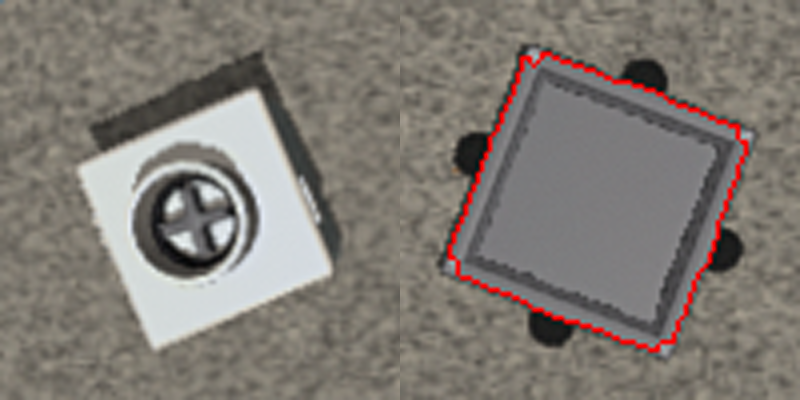

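The mask contours fit: the foot slab comes out 136 x 136 mm, centred at (597.5, -17.6) and turned -19°. The lid centre is (463.5, 257) and turned 24.9°. The four splines are visible in the neck. I'll move over the bowl now.

```bash
python3 -m creep '[{"x":130,"y":300},{"x":130,"y":300},{"x":130,"y":300},{"x":130,"y":300},{"x":130,"y":300},{"x":130,"y":300},{"x":130,"y":300},{"x":130,"y":300}]'; python3 -m creep '[{"x":130,"y":300},{"x":130,"y":300},{"x":130,"y":300},{"x":130,"y":300},{"x":130,"y":300},{"x":130,"y":300},{"x":130,"y":300},{"x":130,"y":300}]'
```

```text
invalid input
invalid input
```

```bash
python3 -m creep '[{"ax":0,"ay":0,"az":0,"x":40,"y":100,"z":0,"gripper":1},{"ax":0,"ay":0,"az":0,"x":130,"y":300,"z":0,"gripper":1},{"ax":0,"ay":0,"az":0,"x":130,"y":300,"z":0,"gripper":1},{"ax":0,"ay":0,"az":0,"x":130,"y":300,"z":0,"gripper":1},{"ax":0,"ay":0,"az":0,"x":130,"y":300,"z":0,"gripper":1},{"ax":0,"ay":0,"az":0,"x":130,"y":300,"z":0,"gripper":1},{"ax":0,"ay":0,"az":0,"x":130,"y":300,"z":0,"gripper":1},{"ax":0,"ay":0,"az":0,"x":130,"y":300,"z":0,"gripper":1}]'
```

```text
time_s: 0.82
ee_pos: [0.2707, -0.2035, 0.2313]
orientation: [[0.964, 0.267, 0.0], [0.267, -0.964, 0.0], [0.0, -0.0, -1.0]]
contact_force: [0.2, -0.3, 0.5]
width: 1.0
finger_force: 0.0
```

```bash
python3 -m creep '[{"ax":0,"ay":0,"az":0,"x":96,"y":230,"z":0,"gripper":1},{"ax":0,"ay":0,"az":0,"x":96,"y":230,"z":0,"gripper":1},{"ax":0,"ay":0,"az":0,"x":96,"y":230,"z":0,"gripper":1},{"ax":0,"ay":0,"az":0,"x":96,"y":230,"z":0,"gripper":1},{"ax":0,"ay":0,"az":0,"x":96,"y":230,"z":0,"gripper":1},{"ax":0,"ay":0,"az":0,"x":96,"y":230,"z":0,"gripper":1},{"ax":0,"ay":0,"az":0,"x":96,"y":230,"z":0,"gripper":1}]' | head -2;  python3 -m creep '[{"ax":0,"ay":0,"az":0,"x":97,"y":231,"z":10,"gripper":1},{"ax":0,"ay":0,"az":0,"x":97,"y":231,"z":10,"gripper":1},{"ax":0,"ay":0,"az":0,"x":97,"y":231,"z":10,"gripper":1},{"ax":0,"ay":0,"az":0,"x":97,"y":231,"z":10,"gripper":1},{"ax":0,"ay":0,"az":0,"x":97,"y":231,"z":10,"gripper":1},{"ax":0,"ay":0,"az":0,"x":97,"y":231,"z":10,"gripper":1},{"ax":0,"ay":0,"az":0,"x":97,"y":231,"z":10,"gripper":1},{"ax":0,"ay":0,"az":0,"x":97,"y":231,"z":10,"gripper":1}]'
python3 - <<'E'
from h import *
c,im=save('wrist','w1.png')
im=im[:,:,::-1]; hsv=cv2.cvtColor(im,cv2.COLOR_BGR2HSV)
w=((hsv[...,2]>185)&(hsv[...,1]<40)).astype(np.uint8)
cs,_=cv2.findContours(w,cv2.RETR_EXTERNAL,cv2.CHAIN_APPROX_NONE); cn=max(cs,key=cv2.contourArea)
P=np.array([onz(c,u,v,.082)[:2] for u,v in cn[:,0]],np.float32)*1000
print(cv2.boundingRect(cn),cv2.minAreaRect(P), proj(c,[.4635,.257,.12]))
E
```

```text
time_s: 1.4
ee_pos: [0.3672, 0.0302, 0.2312]
time_s: 2.07
ee_pos: [0.4634, 0.2561, 0.2403]
orientation: [[0.963, 0.27, -0.002], [0.27, -0.963, -0.001], [-0.002, 0.0, -1.0]]
contact_force: [0.2, -0.9, 0.6]
width: 0.998
finger_force: 0.0
(277, 138, 59, 102) ((471.2054748535156, 233.39639282226562), (101.87562561035156, 62.020179748535156), 20.821348190307617) [278.4312061  202.36184886]
```

View pics/w1.png

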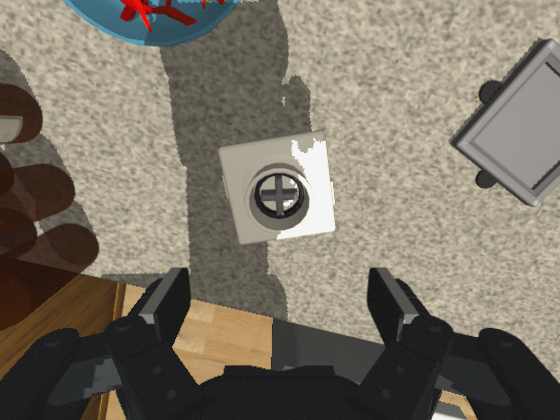

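The wrist picture shows the lid with corners near (219,149), (324,130), (335,231) and (240,244). The cross is at about (279,195), with its splines nearly along the image axes.

```bash
python3 - <<'E'
from h import *
c=r.get_calibration('wrist'); im=cv2.imread('pics/w1.png')
q=np.array([onz(c,u,v,.082)[:2]*1000 for u,v in((219,149),(325,130),(335.5,232),(240,245))])
print(np.round(q),q.mean(0)); e=np.roll(q,-1,0)-q; print(np.degrees(np.arctan2(e[:,1],e[:,0]))%90, np.linalg.norm(e,axis=1))
print('cross',onz(c,279,195,.104))
# spline mask: grey mid-dark inside neck, rectified to plane z=.104
S=4; W=np.zeros((200,200,3),np.uint8)
cx,cy=.4635,.257
m=np.array([[proj(c,[cx+(100-i)/4000,cy+(100-j)/4000,.104]) for j in range(200)] for i in range(200)],np.float32)
R=cv2.remap(im,m[...,0],m[...,1],cv2.INTER_CUBIC)
cv2.imwrite('pics/c1.png',np.hstack([cv2.resize(R,(500,500)),cv2.resize(im[155:235,240:320],(300,300),interpolation=cv2.INTER_CUBIC)[[*range(300)]+[0]*200]]))
E
```

```text
[[489. 323.]
 [533. 229.]
 [437. 186.]
 [395. 280.]] [463.43926253 254.39702488]
[25.53801855 24.36764537 24.04500494 24.72219169] [103.43824361 105.82581873 102.78009062 103.13625539]
cross [0.46568689 0.25595902 0.104     ]
```

View pics/c1.png

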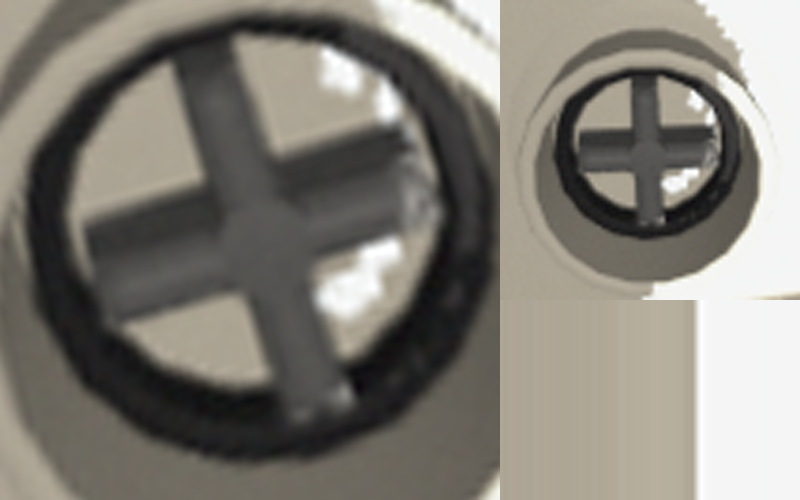

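```bash
python3 -m creep '[{"ax":0,"ay":0,"az":0,"x":1,"y":0,"z":-40,"gripper":1},{"ax":0,"ay":0,"az":0,"x":1,"y":0,"z":-80,"gripper":1},{"ax":0,"ay":0,"az":0,"x":1,"y":0,"z":-110,"gripper":1},{"ax":0,"ay":0,"az":0,"x":1,"y":0,"z":-135,"gripper":1},{"ax":0,"ay":0,"az":0,"x":1,"y":0,"z":-150,"gripper":1},{"ax":0,"ay":0,"az":0,"x":1,"y":0,"z":-160,"gripper":1},{"ax":0,"ay":0,"az":0,"x":1,"y":0,"z":-160,"gripper":1},{"ax":0,"ay":0,"az":0,"x":1,"y":0,"z":-160,"gripper":1}]' ; python3 -m creep '[{"ax":0,"ay":0,"az":0,"x":0,"y":0,"z":0,"gripper":-1},{"ax":0,"ay":0,"az":0,"x":0,"y":0,"z":0,"gripper":-1},{"ax":0,"ay":0,"az":0,"x":0,"y":0,"z":0,"gripper":-1},{"ax":0,"ay":0,"az":0,"x":0,"y":0,"z":0,"gripper":-1},{"ax":0,"ay":0,"az":0,"x":0,"y":0,"z":0,"gripper":-1},{"ax":0,"ay":0,"az":0,"x":0,"y":0,"z":0,"gripper":-1},{"ax":0,"ay":0,"az":0,"x":0,"y":0,"z":0,"gripper":-1},{"ax":0,"ay":0,"az":0,"x":0,"y":0,"z":0,"gripper":-1}]' 60
```

```text
time_s: 2.78
ee_pos: [0.4647, 0.2545, 0.0821]
orientation: [[0.964, 0.267, 0.001], [0.267, -0.964, 0.0], [0.001, 0.0, -1.0]]
contact_force: [0.0, -0.3, 0.2]
width: 1.0
finger_force: 0.0
time_s: 3.45
ee_pos: [0.465, 0.2554, 0.0831]
orientation: [[0.964, 0.268, 0.003], [0.268, -0.964, 0.001], [0.003, 0.0, -1.0]]
contact_force: [-2.0, 1.3, 8.2]
width: 0.714
finger_force: 63.4
```

```bash
python3 -m creep '[{"ax":0,"ay":0,"az":0,"x":0,"y":0,"z":15,"gripper":-1},{"ax":0,"ay":0,"az":0,"x":0,"y":0,"z":35,"gripper":-1},{"ax":0,"ay":0,"az":0,"x":0,"y":0,"z":60,"gripper":-1},{"ax":0,"ay":0,"az":-4,"x":8,"y":-16,"z":70,"gripper":-1},{"ax":0,"ay":0,"az":-9,"x":20,"y":-40,"z":70,"gripper":-1},{"ax":0,"ay":0,"az":-14,"x":34,"y":-70,"z":70,"gripper":-1},{"ax":0,"ay":0,"az":-19,"x":48,"y":-100,"z":70,"gripper":-1},{"ax":0,"ay":0,"az":-24,"x":63,"y":-130,"z":70,"gripper":-1}]' ; python3 -m creep '[{"ax":0,"ay":0,"az":-5,"x":15,"y":-30,"z":0,"gripper":-1},{"ax":0,"ay":0,"az":-10,"x":30,"y":-60,"z":0,"gripper":-1},{"ax":0,"ay":0,"az":-14,"x":43,"y":-90,"z":0,"gripper":-1},{"ax":0,"ay":0,"az":-17,"x":55,"y":-115,"z":0,"gripper":-1},{"ax":0,"ay":0,"az":-19,"x":64,"y":-133,"z":0,"gripper":-1},{"ax":0,"ay":0,"az":-19.7,"x":69.5,"y":-143,"z":0,"gripper":-1},{"ax":0,"ay":0,"az":-19.7,"x":69.5,"y":-143,"z":0,"gripper":-1},{"ax":0,"ay":0,"az":-19.7,"x":69.5,"y":-143,"z":0,"gripper":-1}]' 
python3 - <<'E'
from h import *
C=[]
for n in('top','side','wrist'): C.append(save(n,n+'2.png'))
a=[cv2.imread('pics/top2.png')[150:270,220:360],cv2.imread('pics/side2.png')[130:310,170:350],cv2.imread('pics/wrist2.png')[120:320,150:410]]
a=[cv2.resize(x,(int(x.shape[1]*f),int(x.shape[0]*f)),interpolation=cv2.INTER_CUBIC) for x,f in zip(a,(2.5,300/180,1.5))]
cv2.imwrite('pics/v2.png',np.vstack([np.hstack(a[:2]+[np.zeros((300,0,3),np.uint8)]),cv2.copyMakeBorder(a[2],0,0,0,650-a[2].shape[1],0)[:290]]))
s=r.state(); print(s['ee_pos'],s['orientation'][:,0],s['contact_force'],s['moment'])
E
```

```text
time_s: 4.12
ee_pos: [0.5273, 0.1238, 0.1513]
orientation: [[0.989, -0.151, -0.001], [-0.151, -0.989, -0.0], [-0.001, 0.0, -1.0]]
contact_force: [0.7, 0.0, -5.4]
width: 0.711
finger_force: 67.1
time_s: 4.78
ee_pos: [0.5965, -0.0174, 0.1509]
orientation: [[0.882, -0.472, -0.001], [-0.472, -0.882, 0.001], [-0.001, -0.0, -1.0]]
contact_force: [0.9, 0.6, -6.1]
width: 0.716
finger_force: 67.3
[ 0.59645347 -0.01659741  0.15132109] [ 8.82333591e-01 -4.70624136e-01 -5.96997104e-04] [-0.65081842 -0.26922834 -6.08559094] [-0.0018874  -0.01764094 -0.00966719]
```

View pics/v2.png

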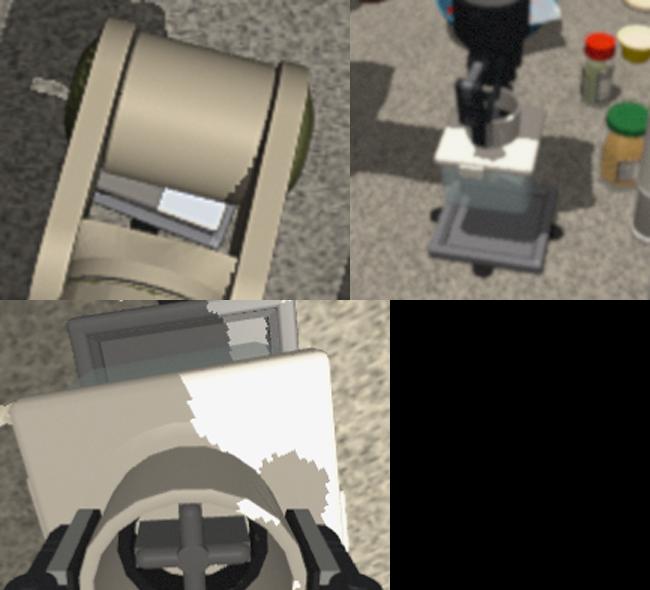

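The bowl hangs level from the neck in the side view, above the foot. The wrist view shows the lid's far edge from about (158,190) to (370,155), with the foot's far edge above it. I'll enlarge that area to compare them.

```bash
python3 - <<'E'
from h import *
im=cv2.imread('pics/wrist2.png')[90:290,140:405]
cv2.imwrite('pics/v3.png',cv2.resize(im,None,fx=3,fy=3,interpolation=cv2.INTER_CUBIC)[:600])
E
```

```text
(no output)
```

View pics/v3.png

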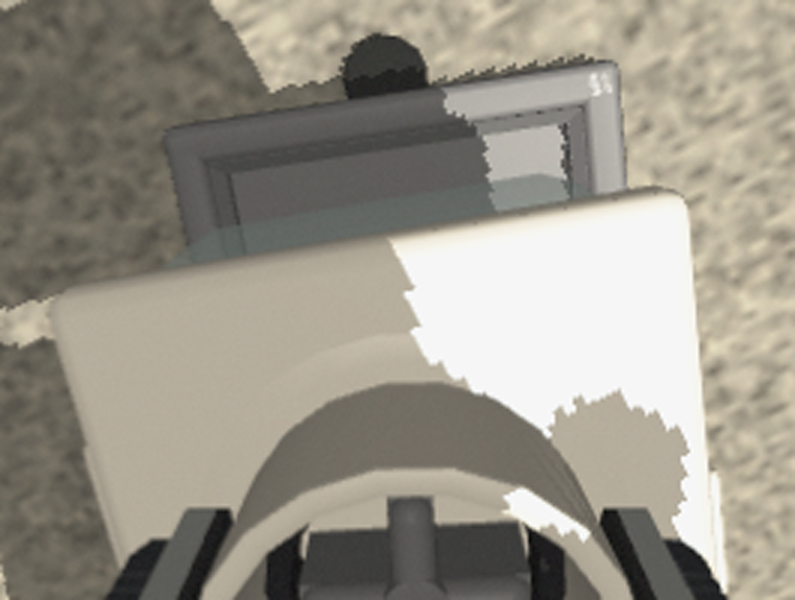

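```bash
python3 - <<'E'
from h import *
c=r.get_calibration('wrist')
f=lambda p,z: onz(c,140+p[0]/3,90+p[1]/3,z)[:2]*1000
def ana(name,L,Rr,l2,r2,z,w):
    a,b,l,q=[f(p,z) for p in(L,Rr,l2,r2)]
    e=b-a; u=e/np.linalg.norm(e); n=np.array([u[1],-u[0]])  # toward tool?
    ang=lambda v:np.degrees(np.arctan2(v[1],v[0]))%90
    if n@(np.array([596.5,-16.6])-a)<0:n=-n
    print(name,'corners',a.round(1),b.round(1),'len',np.linalg.norm(e),'ang',ang(e),ang(l-a),ang(q-b),'centre',(a+b)/2+n*w/2)
ana('slab',(163,132),(620,60),(190,250),(628,185),.016,136)
ana('lid',(50,298),(689,186),(118,560),(706,470),.150,106)
print(c['eye'],r.state()['ee_pos'])
x=f((392,590),.172); t=f((392,505),.172); print('cross',x,t,np.degrees(np.arctan2(*(t-x)[::-1])))
E
```

```text
slab corners [682.7  21.9] [ 638.1 -104.6] len 134.1381868772378 ang 70.56201892606215 70.34653994434768 69.89531703311226 centre [596.26374765 -18.76424506]
lid corners [661.5  15.8] [629.8 -81.7] len 102.52676617725844 ang 71.98900214892711 69.28460219744358 70.67069489149077 centre [595.2480185 -16.5944284]
[ 0.66645501 -0.05326637  0.29383584] [ 0.59645347 -0.01659741  0.15132109]
cross [600.31942223 -14.07900108] [612.88376356 -20.89274456] -28.471333417441382
```

```bash
python3 -m creep '[{"ax":0,"ay":0,"az":-0.3,"x":1,"y":-1.5,"z":-15,"gripper":-1},{"ax":0,"ay":0,"az":-0.3,"x":1,"y":-1.5,"z":-32,"gripper":-1},{"ax":0,"ay":0,"az":-0.3,"x":1,"y":-1.5,"z":-44,"gripper":-1},{"ax":0,"ay":0,"az":-0.3,"x":1,"y":-1.5,"z":-50,"gripper":-1},{"ax":0,"ay":0,"az":-0.3,"x":1,"y":-1.5,"z":-52,"gripper":-1},{"ax":0,"ay":0,"az":-0.3,"x":1,"y":-1.5,"z":-54,"gripper":-1},{"ax":0,"ay":0,"az":-0.3,"x":1,"y":-1.5,"z":-55,"gripper":-1},{"ax":0,"ay":0,"az":-0.3,"x":1,"y":-1.5,"z":-55,"gripper":-1}]'; python3 -m creep '[{"ax":0,"ay":0,"az":0,"x":0,"y":0,"z":-1,"gripper":-1},{"ax":0,"ay":0,"az":0,"x":0,"y":0,"z":-2,"gripper":-1},{"ax":0,"ay":0,"az":0,"x":0,"y":0,"z":-3,"gripper":-1},{"ax":0,"ay":0,"az":0,"x":0,"y":0,"z":-3,"gripper":-1}]'
```

```text
time_s: 5.6
ee_pos: [0.5982, -0.0193, 0.0969]
orientation: [[0.879, -0.477, 0.001], [-0.477, -0.879, -0.0], [0.001, -0.0, -1.0]]
contact_force: [0.4, 1.1, -5.4]
width: 0.716
finger_force: 67.2
time_s: 5.93
ee_pos: [0.5978, -0.0194, 0.0932]
orientation: [[0.879, -0.477, -0.0], [-0.477, -0.879, 0.0], [-0.0, 0.0, -1.0]]
contact_force: [0.1, -0.8, -6.7]
width: 0.713
finger_force: 67.2
```

```bash
python3 -m creep '[{"ax":0,"ay":0,"az":0,"x":0,"y":0,"z":-1,"gripper":-1},{"ax":0,"ay":0,"az":0,"x":0,"y":0,"z":-2,"gripper":-1},{"ax":0,"ay":0,"az":0,"x":0,"y":0,"z":-3,"gripper":-1},{"ax":0,"ay":0,"az":0,"x":0,"y":0,"z":-4,"gripper":-1},{"ax":0,"ay":0,"az":0,"x":0,"y":0,"z":-4.5,"gripper":-1},{"ax":0,"ay":0,"az":0,"x":0,"y":0,"z":-4.5,"gripper":-1}]'
```

```text
time_s: 6.43
ee_pos: [0.5981, -0.0193, 0.0893]
orientation: [[0.879, -0.477, 0.001], [-0.477, -0.879, -0.0], [0.001, -0.0, -1.0]]
contact_force: [-1.8, 0.4, -0.6]
width: 0.713
finger_force: 67.7
```

```bash
python3 -m creep '[{"ax":0,"ay":0,"az":0,"x":0,"y":0,"z":-0.6,"gripper":-1},{"ax":0,"ay":0,"az":0,"x":0,"y":0,"z":-1.2,"gripper":-1},{"ax":0,"ay":0,"az":0,"x":0,"y":0,"z":-1.2,"gripper":-1}]'; python3 -m creep '[{"ax":0,"ay":0,"az":2,"x":0,"y":0,"z":0,"gripper":-1},{"ax":0,"ay":0,"az":2,"x":0,"y":0,"z":0,"gripper":-1}]'; python3 -c "
from cell import r;print(r.state()['moment'])"
```

```text
time_s: 6.68
ee_pos: [0.5983, -0.0192, 0.0892]
orientation: [[0.879, -0.477, 0.002], [-0.477, -0.879, -0.0], [0.002, -0.0, -1.0]]
contact_force: [-5.6, 3.4, 9.4]
width: 0.713
finger_force: 68.5
time_s: 6.85
ee_pos: [0.5979, -0.0199, 0.0893]
orientation: [[0.896, -0.444, 0.0], [-0.444, -0.896, -0.002], [0.001, 0.001, -1.0]]
contact_force: [-7.1, 0.4, 10.4]
width: 0.712
finger_force: 68.9
[-0.69384926  1.40621889 -0.39186068]
```

```bash
python3 -m creep '[{"ax":0,"ay":0,"az":-2,"x":0,"y":0,"z":0.5,"gripper":-1},{"ax":0,"ay":0,"az":-2,"x":0,"y":0,"z":0.5,"gripper":1},{"ax":0,"ay":0,"az":-2,"x":0,"y":0,"z":0.5,"gripper":1},{"ax":0,"ay":0,"az":-2,"x":0,"y":0,"z":0.5,"gripper":1},{"ax":0,"ay":0,"az":-2,"x":0,"y":0,"z":0.5,"gripper":1},{"ax":0,"ay":0,"az":-2,"x":0,"y":0,"z":0.5,"gripper":1},{"ax":0,"ay":0,"az":-2,"x":0,"y":0,"z":0.5,"gripper":1}]';python3 -m creep '[{"ax":0,"ay":0,"az":0,"x":0,"y":0,"z":20,"gripper":1},{"ax":0,"ay":0,"az":0,"x":0,"y":0,"z":60,"gripper":1},{"ax":0,"ay":0,"az":0,"x":0,"y":0,"z":100,"gripper":1},{"ax":0,"ay":0,"az":0,"x":0,"y":0,"z":140,"gripper":1},{"ax":0,"ay":0,"az":0,"x":0,"y":0,"z":150,"gripper":1},{"ax":0,"ay":0,"az":0,"x":0,"y":0,"z":150,"gripper":1},{"ax":0,"ay":0,"az":0,"x":0,"y":0,"z":150,"gripper":1}]'
python3 - <<'E'
from h import *
c,im=save('wrist','w4.png'); im=im[:,:,::-1].copy()
s=r.state();print(s['ee_pos'])
m=np.array([[proj(c,[.598+(100-i)/4000,-.0185+(100-j)/4000,.110]) for j in range(200)] for i in range(200)],np.float32)
R=cv2.remap(im,m[...,0],m[...,1],cv2.INTER_CUBIC)
a=cv2.resize(R,(400,400)); b=im[90:310,170:390]
cv2.imwrite('pics/c4.png',np.hstack([a,cv2.resize(b,(400,400),interpolation=cv2.INTER_CUBIC)]))
import json; json.dump({k:np.array(v).tolist() for k,v in c.items()},open('w4.json','w'))
E
```

```text
time_s: 7.43
ee_pos: [0.598, -0.0194, 0.0881]
orientation: [[0.879, -0.477, 0.0], [-0.477, -0.879, -0.0], [0.0, -0.0, -1.0]]
contact_force: [0.2, -0.6, 0.7]
width: 1.002
finger_force: 0.0
time_s: 8.02
ee_pos: [0.5978, -0.0193, 0.2375]
orientation: [[0.879, -0.477, -0.0], [-0.477, -0.879, 0.0], [-0.0, 0.0, -1.0]]
contact_force: [-0.4, 0.6, -0.8]
width: 0.999
finger_force: 0.0
[ 0.59744124 -0.01927876  0.23647543]
```

View pics/c4.png

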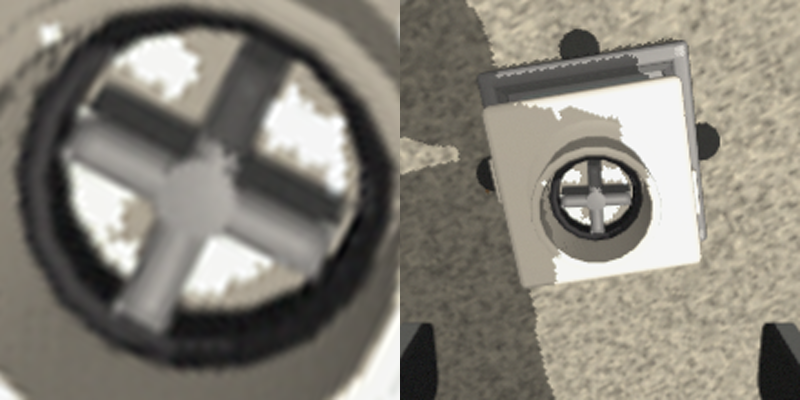

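The bowl sits square in the foot in the right-hand crop. The left-hand crop shows the crest at (598.4, -18.5) mm with the splines at about -25.5°. Next is the head.

```bash
python3 -m creep '[{"ax":0,"ay":0,"az":2,"x":-20,"y":-30,"z":0,"gripper":1},{"ax":0,"ay":0,"az":6,"x":-42,"y":-60,"z":0,"gripper":1},{"ax":0,"ay":0,"az":9,"x":-64,"y":-93,"z":0,"gripper":1},{"ax":0,"ay":0,"az":11,"x":-86,"y":-126,"z":0,"gripper":1},{"ax":0,"ay":0,"az":11,"x":-108,"y":-158,"z":0,"gripper":1},{"ax":0,"ay":0,"az":11,"x":-130,"y":-190,"z":0,"gripper":1},{"ax":0,"ay":0,"az":11,"x":-130,"y":-190,"z":0,"gripper":1},{"ax":0,"ay":0,"az":11,"x":-130,"y":-190,"z":0,"gripper":1}]'
python3 - <<'E'
from h import *
c,im=save('wrist','w5.png'); im=im[:,:,::-1].copy()
import json; json.dump({k:np.array(v).tolist() for k,v in c.items()},open('w5.json','w'))
print(proj(c,[.468,-.209,.09]))
b=im[80:300,130:430]
cv2.imwrite('pics/c5.png',cv2.resize(b,None,fx=2.6,fy=2.6,interpolation=cv2.INTER_CUBIC))
E
```

```text
time_s: 8.73
ee_pos: [0.4667, -0.2104, 0.2365]
orientation: [[0.953, -0.304, -0.002], [-0.304, -0.953, 0.002], [-0.003, -0.001, -1.0]]
contact_force: [1.1, 0.5, 0.1]
width: 1.0
finger_force: 0.0
[277.47336506 193.41631161]
```

View pics/c5.png

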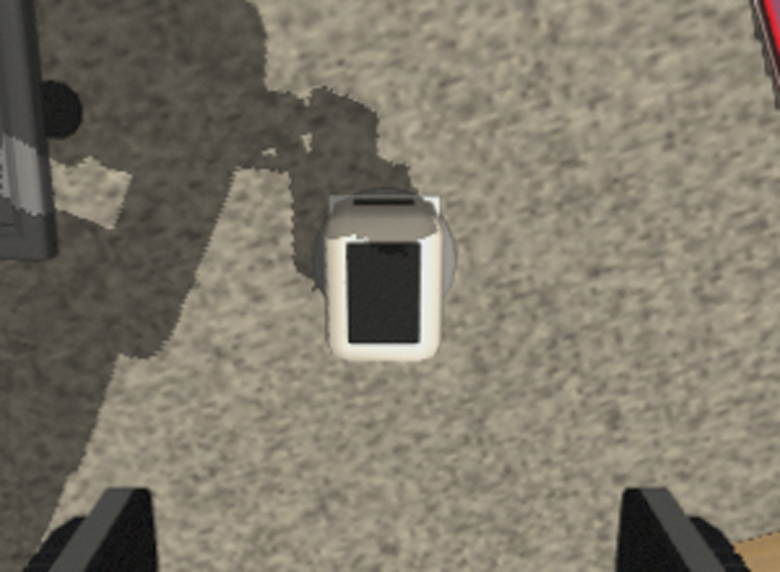

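The head's top face spans columns 327–441 and rows about 212–361 in the crop, and its sides are aligned with the tool. The display is centred at (384,292).

```bash
python3 - <<'E'
from h import *
c=r.get_calibration('wrist')
f=lambda x,y:onz(c,130+x/2.6,80+y/2.6,.09)[:2]*1000
print(f(384,287),f(384,292),f(327,300)-f(441,300),f(384,361)-f(384,212)); d=f(441,340)-f(441,250);print(np.degrees(np.arctan2(d[1],d[0])))
s=r.state(); print(s['ee_pos'])
E
```

```text
[ 471.59887093 -209.08328712] [ 469.75532353 -208.49982989] [12.89583784 40.89944098] [-54.84262538  17.35694551]
163.7306462088302
[ 0.46747214 -0.20933107  0.23672724]
```

```bash
python3 -m creep '[{"ax":0,"ay":0,"az":0.4,"x":2,"y":0,"z":-35,"gripper":1},{"ax":0,"ay":0,"az":0.4,"x":2,"y":0,"z":-75,"gripper":1},{"ax":0,"ay":0,"az":0.4,"x":2,"y":0,"z":-115,"gripper":1},{"ax":0,"ay":0,"az":0.4,"x":2,"y":0,"z":-150,"gripper":1},{"ax":0,"ay":0,"az":0.4,"x":2,"y":0,"z":-175,"gripper":1},{"ax":0,"ay":0,"az":0.4,"x":2,"y":0,"z":-192,"gripper":1},{"ax":0,"ay":0,"az":0.4,"x":2,"y":0,"z":-192,"gripper":1},{"ax":0,"ay":0,"az":0.4,"x":2,"y":0,"z":-192,"gripper":1}]';python3 -m creep '[{"ax":0,"ay":0,"az":0,"x":0,"y":0,"z":0,"gripper":-1},{"ax":0,"ay":0,"az":0,"x":0,"y":0,"z":0,"gripper":-1},{"ax":0,"ay":0,"az":0,"x":0,"y":0,"z":0,"gripper":-1},{"ax":0,"ay":0,"az":0,"x":0,"y":0,"z":0,"gripper":-1},{"ax":0,"ay":0,"az":0,"x":0,"y":0,"z":0,"gripper":-1},{"ax":0,"ay":0,"az":0,"x":0,"y":0,"z":0,"gripper":-1},{"ax":0,"ay":0,"az":0,"x":0,"y":0,"z":0,"gripper":-1},{"ax":0,"ay":0,"az":0,"x":0,"y":0,"z":0,"gripper":-1}]' 90
```

```text
time_s: 9.45
ee_pos: [0.4701, -0.2082, 0.0455]
orientation: [[0.956, -0.292, -0.002], [-0.292, -0.956, 0.001], [-0.002, -0.001, -1.0]]
contact_force: [0.2, -0.5, 0.3]
width: 1.0
finger_force: 0.0
time_s: 10.12
ee_pos: [0.4705, -0.2097, 0.0473]
orientation: [[0.956, -0.294, 0.002], [-0.294, -0.956, -0.001], [0.002, 0.001, -1.0]]
contact_force: [-1.1, 0.5, 5.6]
width: 0.526
finger_force: 91.0
```

```bash
python3 -m creep '[{"ax":0,"ay":0,"az":0,"x":0,"y":0,"z":20,"gripper":-1},{"ax":0,"ay":0,"az":0,"x":0,"y":0,"z":50,"gripper":-1},{"ax":0,"ay":0,"az":0,"x":0,"y":0,"z":85,"gripper":-1},{"ax":0,"ay":0,"az":0,"x":0,"y":0,"z":120,"gripper":-1},{"ax":0,"ay":0,"az":0,"x":0,"y":0,"z":145,"gripper":-1},{"ax":0,"ay":0,"az":-2,"x":15,"y":21,"z":155,"gripper":-1},{"ax":0,"ay":0,"az":-4,"x":30,"y":45,"z":155,"gripper":-1},{"ax":0,"ay":0,"az":-6,"x":48,"y":72,"z":155,"gripper":-1}]';python3 -m creep '[{"ax":0,"ay":0,"az":-2,"x":18,"y":28,"z":0,"gripper":-1},{"ax":0,"ay":0,"az":-2.4,"x":36,"y":56,"z":0,"gripper":-1},{"ax":0,"ay":0,"az":-2.4,"x":54,"y":82,"z":0,"gripper":-1},{"ax":0,"ay":0,"az":-2.4,"x":68,"y":104,"z":0,"gripper":-1},{"ax":0,"ay":0,"az":-2.4,"x":77,"y":115,"z":0,"gripper":-1},{"ax":0,"ay":0,"az":-2.4,"x":80,"y":119,"z":0,"gripper":-1},{"ax":0,"ay":0,"az":-2.4,"x":80,"y":119,"z":0,"gripper":-1},{"ax":0,"ay":0,"az":-2.4,"x":80,"y":119,"z":0,"gripper":-1}]'
python3 - <<'E'
from h import *
C=[save(n,n+'6.png') for n in('side','wrist')]
a=cv2.imread('pics/side6.png')[110:290,170:350]; b=cv2.imread('pics/wrist6.png')[150:400,170:390]
cv2.imwrite('pics/c6.png',np.hstack([cv2.resize(a,(420,420),interpolation=cv2.INTER_CUBIC),cv2.resize(b,(370,420),interpolation=cv2.INTER_CUBIC)]))
s=r.state();print(s['ee_pos'],s['moment'])
c=C[0][0]; print('side proj rim, axis top:',[ (proj(c,p)-[170,110])*420/180 for p in([.5983,-.0189,.126],[.5983,-.0189,s['ee_pos'][2]-.047])])
E
```

```text
time_s: 10.78
ee_pos: [0.5181, -0.137, 0.2021]
orientation: [[0.919, -0.395, 0.001], [-0.395, -0.919, -0.001], [0.002, 0.0, -1.0]]
contact_force: [-0.3, 0.5, -3.4]
width: 0.524
finger_force: 93.0
time_s: 11.45
ee_pos: [0.5974, -0.019, 0.2009]
orientation: [[0.903, -0.431, -0.001], [-0.431, -0.903, -0.0], [-0.001, 0.001, -1.0]]
contact_force: [-0.3, -0.7, -3.3]
width: 0.528
finger_force: 93.2
[ 0.59742366 -0.01940745  0.20118282] [-0.00603904 -0.05133393 -0.068349  ]
side proj rim, axis top: [array([201.68003317, 255.52703108]), array([201.36805215, 228.61471869])]
```

View pics/c6.png

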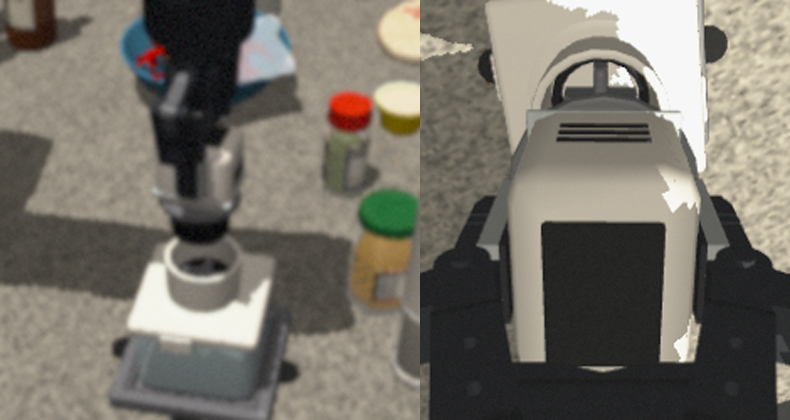

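Ten pictures used. The last one shows the head upright in the grip, with the plug end at (200,230) directly over the neck rim centred at (204,255), as predicted. I'll lower it now.

```bash
python3 -m creep '[{"ax":0,"ay":0,"az":0,"x":0.8,"y":0.4,"z":-10,"gripper":-1},{"ax":0,"ay":0,"az":0,"x":0.8,"y":0.4,"z":-20,"gripper":-1},{"ax":0,"ay":0,"az":0,"x":0.8,"y":0.4,"z":-26,"gripper":-1},{"ax":0,"ay":0,"az":0,"x":0.8,"y":0.4,"z":-30,"gripper":-1},{"ax":0,"ay":0,"az":0,"x":0.8,"y":0.4,"z":-34,"gripper":-1},{"ax":0,"ay":0,"az":0,"x":0.8,"y":0.4,"z":-38,"gripper":-1},{"ax":0,"ay":0,"az":0,"x":0.8,"y":0.4,"z":-38,"gripper":-1}]'; python3 -m creep '[{"ax":0,"ay":0,"az":0,"x":0,"y":0,"z":-2,"gripper":-1},{"ax":0,"ay":0,"az":0,"x":0,"y":0,"z":-4,"gripper":-1},{"ax":0,"ay":0,"az":0,"x":0,"y":0,"z":-6,"gripper":-1},{"ax":0,"ay":0,"az":0,"x":0,"y":0,"z":-8,"gripper":-1},{"ax":0,"ay":0,"az":0,"x":0,"y":0,"z":-8,"gripper":-1}]'
```

```text
time_s: 12.13
ee_pos: [0.5984, -0.0179, 0.1622]
orientation: [[0.903, -0.43, -0.001], [-0.43, -0.903, 0.0], [-0.001, 0.0, -1.0]]
contact_force: [-0.6, 0.1, -3.2]
width: 0.524
finger_force: 93.2
time_s: 12.55
ee_pos: [0.5985, -0.018, 0.1546]
orientation: [[0.903, -0.43, -0.001], [-0.43, -0.903, 0.0], [-0.001, 0.0, -1.0]]
contact_force: [-0.4, 0.5, -4.1]
width: 0.528
finger_force: 93.2
```

```bash
python3 -m creep '[{"ax":0,"ay":0,"az":0,"x":0,"y":0,"z":-1,"gripper":-1},{"ax":0,"ay":0,"az":0,"x":0,"y":0,"z":-2,"gripper":-1},{"ax":0,"ay":0,"az":0,"x":0,"y":0,"z":-3,"gripper":-1},{"ax":0,"ay":0,"az":0,"x":0,"y":0,"z":-3,"gripper":-1}]'; python3 -m creep '[{"ax":0,"ay":0,"az":0,"x":0,"y":0,"z":-1,"gripper":-1},{"ax":0,"ay":0,"az":0,"x":0,"y":0,"z":-2,"gripper":-1},{"ax":0,"ay":0,"az":0,"x":0,"y":0,"z":-3,"gripper":-1},{"ax":0,"ay":0,"az":0,"x":0,"y":0,"z":-3,"gripper":-1}]';python3 -c "
from cell import r;print(r.state()['moment'])"
```

```text
time_s: 12.88
ee_pos: [0.5987, -0.018, 0.1519]
orientation: [[0.903, -0.43, -0.0], [-0.43, -0.903, 0.0], [-0.0, -0.0, -1.0]]
contact_force: [-0.7, 0.3, -4.1]
width: 0.526
finger_force: 93.2
time_s: 13.22
ee_pos: [0.5988, -0.018, 0.1494]
orientation: [[0.903, -0.43, 0.0], [-0.43, -0.903, -0.0], [0.0, -0.0, -1.0]]
contact_force: [0.1, 0.5, -0.1]
width: 0.532
finger_force: 93.4
[ 0.03917856  0.16271772 -0.00668061]
```

The plug passed crest height without resistance, and about 4 N appeared where the switch ring should be, so it is meshed. I'll press it home.

```bash
python3 -m creep '[{"ax":0,"ay":0,"az":0,"x":0,"y":0,"z":-1,"gripper":-1},{"ax":0,"ay":0,"az":0,"x":0,"y":0,"z":-2,"gripper":-1},{"ax":0,"ay":0,"az":0,"x":0,"y":0,"z":-3,"gripper":-1},{"ax":0,"ay":0,"az":0,"x":0,"y":0,"z":-3,"gripper":-1}]'; python3 -m creep '[{"ax":0,"ay":0,"az":0,"x":0,"y":0,"z":-1,"gripper":-1},{"ax":0,"ay":0,"az":0,"x":0,"y":0,"z":-2,"gripper":-1},{"ax":0,"ay":0,"az":0,"x":0,"y":0,"z":-3,"gripper":-1},{"ax":0,"ay":0,"az":0,"x":0,"y":0,"z":-3,"gripper":-1}]'
```

```text
time_s: 13.55
ee_pos: [0.5989, -0.018, 0.1464]
orientation: [[0.903, -0.43, 0.001], [-0.43, -0.903, -0.0], [0.001, -0.0, -1.0]]
contact_force: [-1.7, -0.3, 3.8]
width: 0.53
finger_force: 93.7
time_s: 13.88
ee_pos: [0.5989, -0.018, 0.1435]
orientation: [[0.903, -0.43, 0.001], [-0.43, -0.903, -0.0], [0.001, -0.0, -1.0]]
contact_force: [-1.7, -0.3, 7.2]
width: 0.526
finger_force: 94.5
```

```bash
python3 -m creep '[{"ax":0,"ay":0,"az":0,"x":0,"y":0,"z":-0.5,"gripper":-1},{"ax":0,"ay":0,"az":0,"x":0,"y":0,"z":-1,"gripper":-1},{"ax":0,"ay":0,"az":0,"x":0,"y":0,"z":-1.5,"gripper":-1},{"ax":0,"ay":0,"az":0,"x":0,"y":0,"z":-1.5,"gripper":-1},{"ax":0,"ay":0,"az":0,"x":0,"y":0,"z":-1.5,"gripper":-1}]'
```

```text
time_s: 14.3
ee_pos: [0.599, -0.0181, 0.1434]
orientation: [[0.903, -0.43, 0.002], [-0.43, -0.903, -0.0], [0.002, -0.0, -1.0]]
contact_force: [-4.7, 0.5, 14.1]
width: 0.525
finger_force: 95.6
```

```bash
python3 -m creep '[{"ax":0,"ay":0,"az":0,"x":0,"y":0,"z":-0.5,"gripper":-1},{"ax":0,"ay":0,"az":0,"x":0,"y":0,"z":-0.5,"gripper":-1},{"ax":0,"ay":0,"az":0,"x":0,"y":0,"z":-0.5,"gripper":-1},{"ax":0,"ay":0,"az":0,"x":0,"y":0,"z":-0.5,"gripper":-1},{"ax":0,"ay":0,"az":0,"x":0,"y":0,"z":-0.5,"gripper":-1},{"ax":0,"ay":0,"az":0,"x":0,"y":0,"z":-0.5,"gripper":-1},{"ax":0,"ay":0,"az":0,"x":0,"y":0,"z":-0.5,"gripper":-1},{"ax":0,"ay":0,"az":0,"x":0,"y":0,"z":-0.5,"gripper":-1}]' && python3 -c "
from cell import r;print(r.finish_job())"
```

```text
time_s: 14.97
ee_pos: [0.5991, -0.018, 0.1433]
orientation: [[0.903, -0.43, 0.002], [-0.43, -0.903, -0.001], [0.002, -0.0, -1.0]]
contact_force: [-7.2, 0.7, 17.9]
width: 0.526
finger_force: 96.0
the job is handed in; nothing more can be done
None
```

I handed the job in at 15 s: the bowl sits square in its foot, and the head is meshed, bottomed out and still held pressed at about 22 N; seating and switch travel are judged from forces and heights, and no verdict came back.

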